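Set the test pressure and lock the regulator

TASK

On the sloping panel of the pressure test set, pull the regulator knob out to unlock it, turn it clockwise until the gauge needle points at the set-mark clipped on the gauge's rim, and push the knob fully back in so that it is locked at that setting. Leave the set-mark where it is, don't disturb the other things on the bench, and let go of the knob at the end.

Things in the scene. Friction and masses are not known exactly. Their poses are not given: they have to be found in the camera images.
- console: pressure test set: white steel desk case, 210 deep (x, front to back), 300 wide (y, to its left), 130 mm high, fixed; origin: centre of underside; low front towards the robot. Panel slopes up 30 deg from 45 mm high in front to 130 behind, 170 mm long; its middle is 31.5 mm before the origin, 87.5 up; knob 78 mm right, gauge 62 left of it. Rear deck: two brass couplings 30 mm high, left.
- knob_grip (a point): grip point half-way up the regulator knob, on its axis, moving with it. Black ribbed cylinder 47 mm across, 43 long, white line on its end, square to the panel over a steel nut (58 across, 8 thick). Locked: lower end 10, this point 36, outer end 53 mm above the panel. z: out of the panel along the knob's axis (30 deg from vertical, leaning to the console's front); x: along the white line.
- knob_pull (a joint): travel of the knob out along its axis, m: 0 = fully in, locked; 0.012 = fully out, unlocked. A ball detent holds it at either end by itself: about 10 N to pull it from the locked place, about 9 N to push it in from the outer place, less half-way, where it snaps over.
- knob_turn (a joint): turn of the knob, rad, 0 to 4.71; grows clockwise as seen from outside the panel (looking onto the knob's end). Fully in, fine serrations under the knob hold it (forced round only above about 0.4 N m); pulled out it turns at about 0.1 N m and stays where it is left.
- needle (a joint): reading of the gauge needle, rad clockwise from the scale's zero, always equal to knob_turn (needle and knob turn clockwise together, by the same angle). The zero is at the dial's lower left, 135 deg anticlockwise from straight up the slope; the scale runs 4.71 rad clockwise.
- setmark (a joint): place of the set-mark, rad clockwise from the scale's zero: the needle points at it when needle = setmark. The mark is stiff and must stay where it is. At the start it lies 0.5 to 1.5 rad clockwise of the needle.
- gauge_centre (a point): centre of the pressure gauge's face, 12 mm above the panel. Round, 110 mm across, 14 high, white dial, black graduations without figures, black needle. Axes of the panel: x up the slope, y to the left along the panel, z out of it.
- needle_tip (a point): near the tip of the needle, 38 mm from the gauge's centre; x points along the needle, outwards from the gauge's centre.
- mark_tip (a point): inner point of the set-mark, 42 mm from the gauge's centre: a small brass clip on the gauge's rim, pointed inwards, 11 mm wide, its screw head 24 mm above the panel; x points outwards from the gauge's centre.
- meter: a hand-held black and grey test meter lying on its back, 180 x 85 x 43 mm, loose, near the console's left side. Origin: the centre of its underside; x along its length.
- screwdriver: a screwdriver with a black handle lying on the bench, 210 mm long, loose, between the console and the robot. Origin: in the middle of its length, on the bench; x along it.
- tray: a grey parts tray with steel and brass fittings, 170 x 120 x 50 mm, loose, near the console's right side. Origin: the centre of its underside.

How it is judged:
On the way, in this order (a step that is already met when the one before it is completed fails the run):
1. the knob is pulled out (at least 9 mm), unlocked (value of joint knob_pull above 0.009 m), for 0.1 s.
2. with the knob still out, the needle is brought to the set-mark (within 0.12 rad) (value of joint knob_pull above 0.008 m and angle between the x axis of needle_tip and the x axis of mark_tip, either way round below 0.12 rad), for 0.1 s.
At the end, for the whole second after the job is handed in: the knob is fully in (within 2 mm of home), the needle points at the set-mark within 0.12 rad (about half the mark's width), and the knob is let go (value of joint knob_pull below 0.002 m and angle between the x axis of needle_tip and the x axis of mark_tip, either way round below 0.12 rad and contact force between console and the fingers below 0.1 N); the robot touches nothing.
It fails at once if the set-mark is moved (more than 5 mm) (distance of mark_tip from where it was at the start of the episode above 0.005 m).
It fails at once if a bystander (meter, screwdriver or tray) is moved more than 30 mm (distance of any of meter, screwdriver, tray from where it was at the start of the episode above 0.03 m).
It also fails if it takes over 38 s, if anything falls off the work surface, if the arm or the gripper's body presses on something with over 40 N, if the wrist force passes 120 N, or if a joint passes its speed limit or range.

ROBOT

A 6-joint arm with a two-finger parallel gripper is mounted at the origin on the work surface. World frame = base frame: x ahead of the robot, y to its left, z up, the work surface at z = 0. Lengths are in m, angles in rad, forces in N, time in s.
With the tool pointing down it reaches from about 0.325 to 0.775 m from the base axis. Payload 5.5 kg.
Tool frame: the origin (TCP) lies at the very end of the fingers, on their centre line; the grasp point (between the pads) lies 19 mm behind it (r.grasp_offset is the distance from the TCP to the grasp point, in m); z points along the fingers, x is the direction in which the jaws open and shut, and the axes are right-handed (so a half turn about z gives the same grasp; the last joint's range is limited). The gripper opens to 85 mm and grips with 20 to 120 N. Pads are 22 mm wide; open, the fingers measure 114 mm over their backs; the gripper's body (76 mm by 85 mm) begins 54 mm behind the grasp point. The pads swing forward as they close: fully open they stand 13 mm farther back than shut.
Start: joints at [-1.22, 0.091, 1.231, -0, 1.82, -0.057], TCP at [0.238, -0.551, 0.194] pointing down, gripper open.
Joint ranges: [-2.87, 2.87], [-0.86, 2.18], [0.17, 2.46], [-1.51, 4.65], [0.06, 2.69], [-2.65, 2.65]. Speed limits (rad/s): [2.57, 2.57, 3.01, 3.14, 3.14, 3.14].

INTERFACE

Orientations are given as a 3x3 rotation matrix whose columns are the frame's x, y, z axes.
In Python, from plant import r gives the robot as it stands.
- The arm moves only by the tool arm_command, never from a script. Its argument "moves" is a list of rows, each a list of 2 entries, a list of its own where there are three numbers: the shift along the tool's x, y, z in m, then the turn, a rotation vector about the tool's x, y, z in rad. In form: [[[dx, dy, dz], [ax, ay, az]], ...]. A call has 1 to 12 rows; each row is the pose to reach, as a shift and turn from the pose commanded when the call began, along the tool's axes at that moment; what a row does not reach only later rows make up. A row lasts 1/8 s, in which the tool goes at most 62.5 mm and 10.7 degrees, less where a joint would pass 70% of its speed; a pose out of reach is approached as far as the arm can. A call with a gripper value outside its range is refused whole. "fingers" is the opening, from 0 (shut) to 1 (fully open), set as the call begins (left out, the last holds). The fingers move at their own pace and stop on an object; the grip force is fixed at half the most. Time passes only in rows, so rows that repeat a pose let the fingers close. It gives the time, the measured TCP pose, the force and the opening at its end, in the units of the state.
- r.observe(): the state, without advancing time (a new reading comes with each control period).
- r.get_image(name): name is "side" or "top"; returns (picture, depth): 480x640x3 uint8, red, green, blue; 480x640 float32, m along the optical axis (not along the pixel's ray), 0 where there is no reading.
- r.calibration(name): a dict with "K" (3x3 intrinsics, pixels), "k1" (the pictures are not rectified: a ray, as slopes to the right and down, at radius r is drawn at 1 + k1 r^2 times it, then the intrinsics apply), "eye" and "orientation" of the camera in the world. Camera axes: x right, y down, z forward; pixel columns grow to the right and rows downward; lengths in m; the calibration is good to about 2 mm. A picture is of the moment at which its call begins. calibration takes no time and is no camera call.
- r.sign_off(): hands the job in, once; it reports no verdict.
Trained networks look in the newest picture that a camera, given by its name, has taken for a name from the list of things; names that differ only in an ending like _2 or _b are one class to them, and where a whole thing is asked for, a point or a joint stands for the part that bears it (a point fixed in the world has none). Each returns a list of dicts, best first, with "score" (0 to 1); they miss things now and then, are a little off and sometimes report something else, mostly with a low value. They report only what shows in the picture. A call takes as long as a camera call.
- r.search_frame(label, camera): "point" ([column, row] in pixels, amid what is visible of it).
- r.silhouettes(label, camera): "region" (480x640 bool, what is visible of it) and "point" ([column, row] in pixels, amid what is visible of it).
- r.spot_point(label, camera): "point" ([column, row] in pixels: a listed point, or the origin of a listed thing).
The state is a dict: "time": time; "joint_positions": joint angles; "joint_vel": joint speeds; "tau": joint torques, N m; "tcp_pos": TCP position; "orientation": TCP orientation; "contact_force": force on the tool from outside, world axes, zero at the start; "torque": the same for the moment, N m; "gripper_width": finger opening in m.
Only numpy, scipy, OpenCV 4.12 (cv2) and the standard library are available. Lean on these libraries where they do the work, as an engineer would, in place of code of your own. Each camera call takes 0.05 s, during which the arm holds its last target.

## Working session

There is one attempt and no reset: what is moved stays moved. The work goes in short steps, Python scripts to look and compute and a tool call to move; the robot and the scene stay as the last step left them, time stands still between calls to the robot, and variables do not carry over. Pictures are saved under pics/ and viewed, and the job is handed in when it is done.

Besides the shell and the picture viewer there is one more tool, called after "Call:" by a JSON object that holds its "method" and its "body", one argument or row to a line. arm_command: Moves the arm, as the interface text tells. Its arguments: {"type":"object","properties":{"moves":{"type":"array"},"fingers":{"type":"number"}},"required":["moves"]}

```bash
ls; mkdir -p pics; cat > h.py <<'E'
import numpy as np, cv2
from plant import r
def px2ray(n,p):
    c=r.calibration(n);K=np.array(c["K"]);k=c["k1"]
    d=np.array([(p[0]-K[0,2])/K[0,0],(p[1]-K[1,2])/K[1,1]])
    u=d.copy()
    for _ in range(30): u=d/(1+k*(u@u))
    R=np.array(c["orientation"]);return np.array(c["eye"]),R@np.array([u[0],u[1],1.])
def px3(n,p,z):
    e,d=px2ray(n,p);return e+d*z
def proj(n,P):
    c=r.calibration(n);K=np.array(c["K"]);k=c["k1"]
    q=np.array(c["orientation"]).T@(np.array(P)-c["eye"]);u=q[:2]/q[2];u=u*(1+k*(u@u))
    return K[:2,:2]@u+K[:2,2]
def tri(p1,p2,n1="side",n2="top"):
    e1,d1=px2ray(n1,p1);e2,d2=px2ray(n2,p2)
    A=np.stack([d1,-d2],1);s=np.linalg.lstsq(A,e2-e1,rcond=None)[0]
    a=e1+d1*s[0];b=e2+d2*s[1];return (a+b)/2,np.linalg.norm(a-b)
E
python3 - <<'E'
from h import *
for n in("side","top"):
    im,d=r.get_image(n);cv2.imwrite(f"pics/{n}0.png",im[:,:,::-1]);np.save(f"{n}0d.npy",d);np.save(f"{n}0.npy",im)
    print(n,r.calibration(n))
pts={}
for l in["knob_grip","gauge_centre","needle_tip","mark_tip","console","meter","screwdriver","tray"]:
    for n in("side","top"):
        o=r.spot_point(l,n);pts[l,n]=o[0]["point"] if o else None
        print(l,n,[(np.round(q["point"],1),round(q["score"],2)) for q in o[:2]])
    if pts[l,"side"] is not None and pts[l,"top"] is not None: print(tri(pts[l,"side"],pts[l,"top"]))
print(r.observe())
E
```

```text
pics
side {'K': array([[554.49622346,   0.        , 313.84144463],
       [  0.        , 554.49622346, 236.57183319],
       [  0.        ,   0.        ,   1.        ]]), 'k1': -0.17380368927798703, 'eye': array([0.00983385, 0.66741876, 0.66433804]), 'orientation': array([[-0.73557612, -0.37498416,  0.5641938 ],
       [-0.67717139,  0.43054151, -0.59671846],
       [-0.01914888, -0.82098775, -0.5706246 ]])}
top {'K': array([[541.36040431,   0.        , 314.80033106],
       [  0.        , 541.36040431, 236.91734813],
       [  0.        ,   0.        ,   1.        ]]), 'k1': -0.12322976289388415, 'eye': array([0.47729585, 0.0599571 , 1.16777738]), 'orientation': array([[ 0.00426453, -0.99460395,  0.10365707],
       [-0.99987914, -0.00579087, -0.01442837],
       [ 0.01495078, -0.10358301, -0.99450844]])}
knob_grip side [(array([340.3, 210.4]), 0.75)]
knob_grip top [(array([336.1, 247.2]), 0.56)]
(array([0.56733497, 0.00386142, 0.1204048 ]), np.float64(0.001844874102028647))
gauge_centre side [(array([297. , 258.6]), 0.78)]
gauge_centre top [(array([267.3, 264. ]), 0.67)]
(array([0.
[... 1305 characters left out ...]
000e-06,
        1.81975991e+00, -5.67030040e-02]), 'joint_vel': array([ 0.00019026, -0.00101865, -0.00076951,  0.00012902, -0.00247744,
        0.00217063]), 'tau': array([ 3.38442806e-05, -4.58466768e+01, -4.18091083e+01, -2.01033522e-04,
        6.50779039e-04,  1.54792326e-05]), 'tcp_pos': array([ 0.23798175, -0.55081579,  0.19417858]), 'orientation': array([[ 3.96622849e-01, -9.17981653e-01,  2.10846623e-05],
       [-9.17981652e-01, -3.96622850e-01, -3.30096830e-05],
       [ 3.86649423e-05, -6.26293864e-06, -9.99999999e-01]]), 'contact_force': array([ 0.18765596,  0.16328468, -0.20972478]), 'torque': array([ 0.00988625,  0.04383256, -0.04990503]), 'gripper_width': 0.08515063779786419}
```

View pics/side0.png

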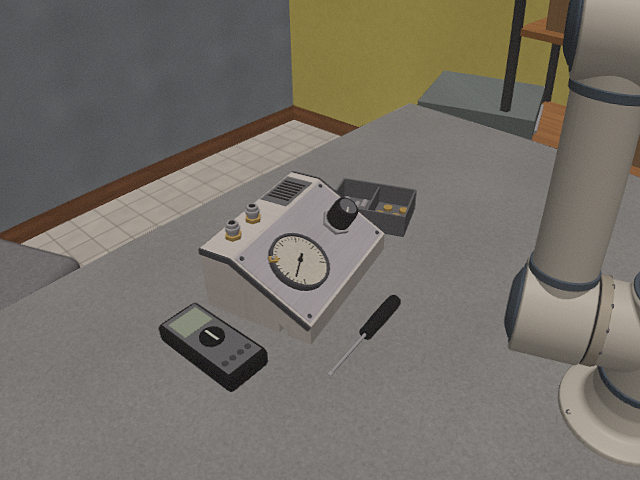

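View pics/top0.png

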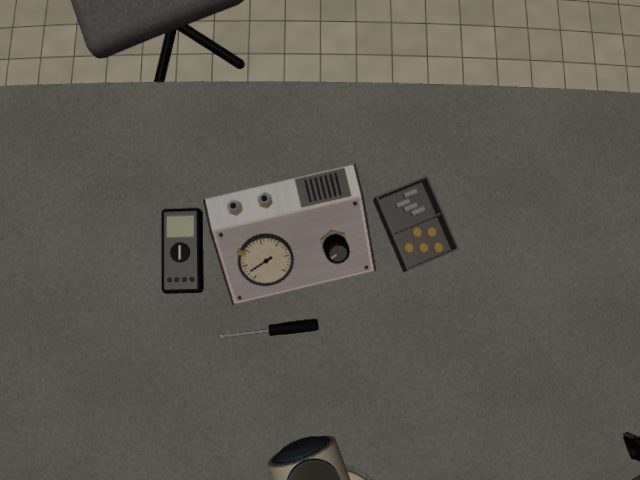

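```bash
python3 - <<'E'
from h import *
s=np.load("side0.npy")[:,:,::-1];t=np.load("top0.npy")[:,:,::-1]
cv2.imwrite("pics/s1.png",cv2.resize(s[165:345,190:390],None,fx=4,fy=4,interpolation=cv2.INTER_CUBIC)[:600*2][:720:1][:,:800][:600])
cv2.imwrite("pics/t1.png",cv2.resize(t[160:310,195:385],None,fx=4,fy=4,interpolation=cv2.INTER_CUBIC))
E
```

```text
(no output)
```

View pics/s1.png

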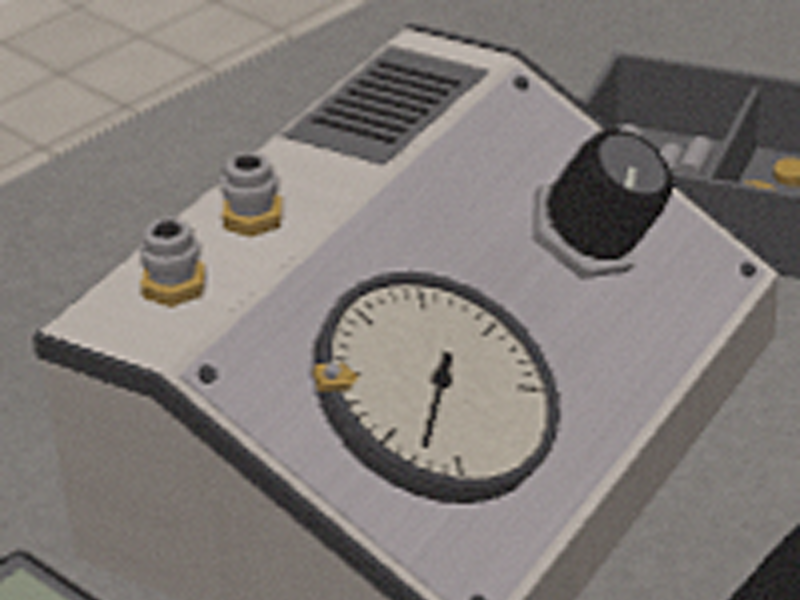

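View pics/t1.png

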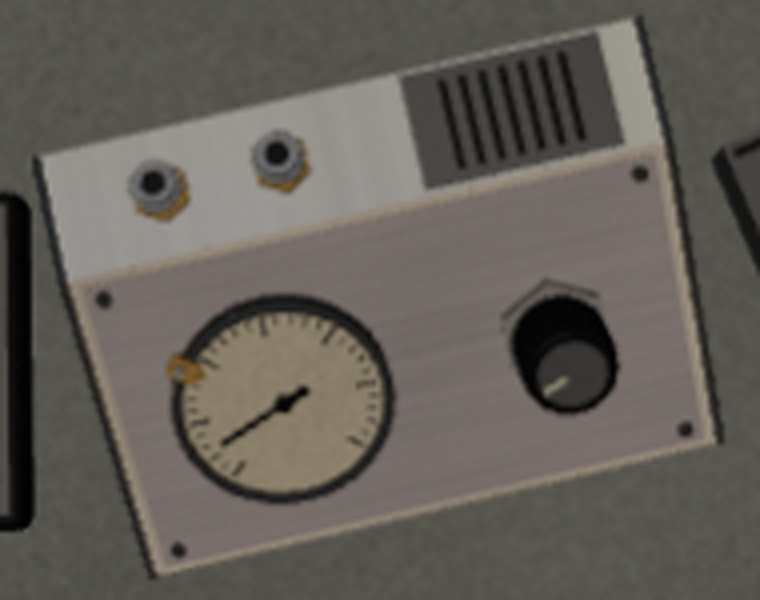

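```bash
cat > fit.py <<'E'
from h import *
from scipy.optimize import least_squares
S=lambda x,y:(190+x/4-.375,165+y/4-.375);T=lambda x,y:(195+x/4-.375,160+y/4-.375)
# panel coords: u up slope, v left, w out
def pan(u,v,w):
    c,s=np.cos(np.pi/6),.5
    return np.array([-.0315+u*c-w*s,v,.0875+u*s+w*c])
ob=[("TL",S(207,373),T(103,300)),("TR",S(521,83),T(640,174)),("BR",S(748,269),T(685,429)),("BL",None,T(178,551)),
("G",S(442,378),T(284,403)),("K",S(636,163),T(577,376)),
("FR",S(777,278),T(716,440)),("PR",None,T(160,575)),("DR",S(407,27),T(637,18)),("DL",S(38,345),T(38,157))]
for n,a,b in ob:
    if a: print(n,tri(a,b))
def loc(n,a,b):
    return {"TL":pan(a,b,.001),"TR":pan(a,-b,.001),"BL":pan(-a,b,.001),"BR":pan(-a,-b,.001),"G":pan(0,.062,.0135),"K":pan(0,-.078,.053),
     "FR":np.array([-.105,-.15,.045]),"PR":np.array([-.105,.15,.045]),"DR":np.array([.105,-.15,.13]),"DL":np.array([.105,.15,.13])}[n]
def W(p,P):
    c,s=np.cos(p[2]),np.sin(p[2]);return np.array([p[0]+c*P[0]-s*P[1],p[1]+s*P[0]+c*P[1],P[2]])
def f(p):
    e=[]
    for n,a,b in ob:
        X=W(p,loc(n,p[3],p[4]))
        # per-camera small image offsets allowed
        if a: e+=list(proj("side",X)+p[5:7]-a)
        e+=list(proj("top",X)+p[7:9]-b)
    return np.array(e+list(p[5:9]/1.5))
q=least_squares(f,[.59,.08,-.2,.075,.135,0,0,0,0],loss="soft_l1")
p=q.x;print(np.round(p,4),"rms",np.round(f(p),1))
np.save("pose.npy",p)
R=np.array([[np.cos(p[2]),-np.sin(p[2]),0],[np.sin(p[2]),np.cos(p[2]),0],[0,0,1]])
c,s=np.cos(np.pi/6),.5
P=R@np.array([[c,0,-s],[0,1,0],[s,0,c]])
print("panel axes",P.round(4)); print("knob",W(p,pan(0,-.078,.036)),"G",W(p,pan(0,.062,.012)))
def ang(cam,px,w,o):
    e,d=px2ray(cam,np.array(px)-o);n=P[:,2];C=W(p,pan(0,.062,w));X=e+d*((C-e)@n/(d@n))-C
    u,v=X@P[:,0],X@P[:,1];cw=np.arctan2(-v,u);return (cw+2.3562)%(2*np.pi),np.hypot(u,v)
print("needle",ang("side",S(426,445),.0135,p[5:7]),ang("top",T(224,443),.0135,p[7:9]))
for w in(.016,.02,.024):print("mark",w,ang("side",S(356,377),w,p[5:7]),ang("top",T(203,372),w,p[7:9]))
K=W(p,pan(0,-.078,.053));e,d=px2ray("top",np.array(T(545,394))-p[7:9]);n=P[:,2]
X=e+d*((K-e)@n/(d@n))-K;print("line",np.arctan2(-X@P[:,1],X@P[:,0]),np.hypot(X@P[:,1],X@P[:,0]))
E
python3 fit.py
```

```text
TL (array([0.58893425, 0.22747772, 0.12710891]), np.float64(0.0006331494764924287))
TR (array([ 0.65250329, -0.03271679,  0.12613528]), np.float64(0.00033173060120163256))
BR (array([ 0.53151615, -0.06199455,  0.05469538]), np.float64(0.0007899971828322892))
G (array([0.54116838, 0.14111295, 0.09928696]), np.float64(0.0008992028217868576))
K (array([ 0.55310571, -0.00124824,  0.13468258]), np.float64(6.418672017591459e-05))
FR (array([ 0.52635344, -0.07956674,  0.042582  ]), np.float64(0.0009854545989810596))
DR (array([ 0.72917715, -0.03114321,  0.13127521]), np.float64(0.00019450968048233017))
DL (array([0.65882729, 0.26091578, 0.12587414]), np.float64(0.0016483800741433493))Traceback (most recent call last):
  File "fit.py", line 26, in <module>
    q=least_squares(f,[.59,.08,-.2,.075,.135,0,0,0,0],loss="soft_l1")
    return func(*args, **kwargs)
    result = trf(vector_fun.fun, vector_fun.jac, x0, f0, J0, lb, ub, ftol, xtol,
                 gtol, max_nfev, x_scale, loss_function, tr_solver,
                 tr_options.copy(), verbose, callback=callback_wrapped)
    return trf_no
[... 729 characters left out ...]
^^^^^^^^^^^^^^^^^^^
                             mf)
                             ^^^
    df = [f_eval - f0 for f_eval in f_evals]
                                    ^^^^^^^
    f = np.atleast_1d(self.fun(x, *self.args, **self.kwargs))
                      ~~~~~~~~^^^^^^^^^^^^^^^^^^^^^^^^^^^^^^
    return np.atleast_1d(self.fun(x))
                         ~~~~~~~~^^^
    return self.f(x, *self.args, **self.kwargs)
           ~~~~~~^^^^^^^^^^^^^^^^^^^^^^^^^^^^^^
  File "fit.py", line 24, in f
    e+=list(proj("top",X)+p[7:9]-b)
            ~~~~^^^^^^^^^
  File "h.py", line 12, in proj
    c=r.calibration(n);K=np.array(c["K"]);k=c["k1"]
ValueError: time passes only in moves, steps and waits
```

```bash
sed -i 's/r\.calibration(n)/CAL[n]/' h.py; sed -i '2a CAL={n:r.calibration(n) for n in("side","top")}' h.py; python3 fit.py
```

```text
TL (array([0.58893425, 0.22747772, 0.12710891]), np.float64(0.0006331494764924287))
TR (array([ 0.65250329, -0.03271679,  0.12613528]), np.float64(0.00033173060120163256))
BR (array([ 0.53151615, -0.06199455,  0.05469538]), np.float64(0.0007899971828322892))
G (array([0.54116838, 0.14111295, 0.09928696]), np.float64(0.0008992028217868576))
K (array([ 0.55310571, -0.00124824,  0.13468258]), np.float64(6.418672017591459e-05))
FR (array([ 0.52635344, -0.07956674,  0.042582  ]), np.float64(0.0009854545989810596))
DR (array([ 0.72917715, -0.03114321,  0.13127521]), np.float64(0.00019450968048233017))
DL (array([0.65882729, 0.26091578, 0.12587414]), np.float64(0.0016483800741433493))
[ 0.5919  0.0895  0.2395  0.0722  0.1341  0.0396 -0.2137 -0.284  -0.0954] rms [-0.1  0.8  0.3 -0.2 -0.   0.2  0.1 -0.3  0.   0.4  0.3 -0.1  0.3 -0.3
  0.5 -0.1  0.1  0.6 -0.8  0.5 -1.  -0.6  0.7 -1.4  0.8  0.5 -1.1  0.4
 -0.   0.3 -0.2 -0.1 -0.2 -2.4  0.   0.1  0.  -0.1 -0.2 -0.1]
panel axes [[ 0.8413 -0.2372 -0.4857]
 [ 0.2054  0.9715 -0.1186]
 [ 0.5     0.      0.866 ]]
knob [0.56232552 0.00195195 0.11867691] G [0.54077309 0.14080257 0.0978923 ]
needle (np.float64(0.41998774296919494), np.float64(0.03785874445238811)) (np.float64(0.43435517874580376), np.float64(0.03594029204691186))
mark 0.016 (np.float64(1.4526173289056221), np.float64(0.04286796017534439)) (np.float64(1.4926499786279783), np.float64(0.044677286363030894))
mark 0.02 (np.float64(1.3960440881401672), np.float64(0.045425951858383974)) (np.float64(1.5286280029578145), np.float64(0.04557556464394111))
mark 0.024 (np.float64(1.3456443786655763), np.float64(0.0481136198847888)) (np.float64(1.563172503298294), np.float64(0.04653051554791128))
line -2.00499958539425 0.01679911300421614
```

```bash
cat >> h.py <<'E'
from scipy.spatial.transform import Rotation as Ro
PA=np.array([[.8413,-.2372,-.4857],[.2054,.9715,-.1186],[.5,0,.866]]);PA,_=np.linalg.qr(PA);PA*=np.sign(np.diag(PA))
def axR(a): # tool orientation rotated clockwise by a from upslope
    u,v,n=PA.T; B=np.stack([u,-v,-n],1); return B@Ro.from_rotvec([0,0,a]).as_matrix()
KG=np.array([.5618,.0016,.1190])  # knob grip, 36 above panel
def knobtcp(h): return KG+PA[:,2]*(h-.036)
def delta(P,R):
    o=r.observe();R0=o["orientation"];print("t",o["time"],"w",o["gripper_width"],"q",o["joint_positions"].round(3))
    d=R0.T@(P-o["tcp_pos"]);w=Ro.from_matrix(R0.T@R).as_rotvec();return d.round(4),w.round(4)
E
python3 - <<'E'
from h import *
print(PA.round(3)); print(delta(knobtcp(.105),axR(-.6)))
E
```

```text
[[ 0.841 -0.237 -0.486]
 [ 0.205  0.971 -0.119]
 [ 0.5    0.     0.866]]
t 0.9 w 0.08515063779786419 q [-1.22   0.091  1.231  0.     1.82  -0.057]
(array([-0.3845, -0.4823,  0.0154]), array([ 0.2423,  0.571 , -1.9495]))
```

Call:
{"method": "arm_command", "body": {
  "moves": [
    [[-0.032,-0.04,-0.01],[0.02,0.048,-0.163]],
    [[-0.064,-0.08,-0.02],[0.04,0.095,-0.325]],
    [[-0.096,-0.121,-0.03],[0.061,0.143,-0.487]],
    [[-0.128,-0.161,-0.035],[0.081,0.19,-0.65]],
    [[-0.16,-0.201,-0.035],[0.101,0.238,-0.812]],
    [[-0.192,-0.241,-0.035],[0.121,0.286,-0.975]],
    [[-0.224,-0.281,-0.035],[0.141,0.333,-1.137]],
    [[-0.256,-0.322,-0.03],[0.162,0.381,-1.3]],
    [[-0.288,-0.362,-0.02],[0.182,0.428,-1.462]],
    [[-0.32,-0.402,-0.01],[0.202,0.476,-1.625]],
    [[-0.352,-0.442,0.0],[0.222,0.523,-1.787]],
    [[-0.3845,-0.4823,0.0154],[0.2423,0.571,-1.9495]]
  ],
  "fingers": 1
}}

```text
time: 2.4
tcp_pos: [0.5289, -0.005, 0.1795]
orientation: [[0.555, 0.674, 0.488], [0.722, -0.682, 0.12], [0.413, 0.286, -0.865]]
contact_force: [0.1, 0.2, -0.4]
gripper_width: 0.0858
```

```bash
python3 - <<'E'
from h import *
print(delta(knobtcp(.019),axR(-.6)))
for n in("side","top"):
    im,d=r.get_image(n);cv2.imwrite(f"pics/{n}2.png",cv2.resize(im[120:320,200:460,::-1] if n=="side" else im[150:330,220:460,::-1],None,fx=3,fy=3))
E
```

```text
t 2.4 w 0.08578220371223871 q [-0.242 -0.626  1.942  0.241  1.357 -1.083]
(array([-0.0021,  0.0004,  0.0861]), array([ 0.0012, -0.0026,  0.0059]))
```

View pics/side2.png

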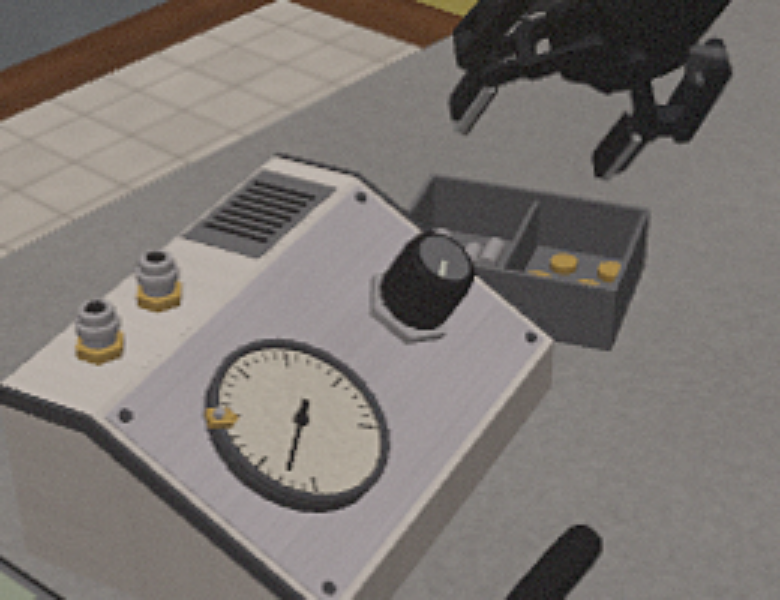

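View pics/top2.png

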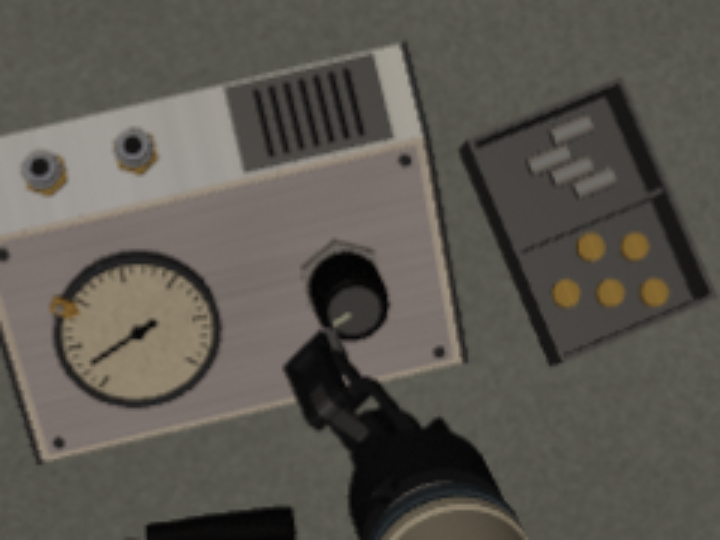

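```bash
python3 - <<'E'
from h import *
o=r.observe();P=o["tcp_pos"];R=o["orientation"]
for n,a in(("side",(200,120)),("top",(220,150))):
  for s in(-.043,0,.043): print(n,((proj(n,P+R[:,0]*s-R[:,2]*.013)-a)*3).round())
print(o["time"],o["joint_vel"])
E
```

```text
side [556. 215.]
side [493. 196.]
side [427. 175.]
top [416. 397.]
top [367. 357.]
top [317. 315.]
2.5 [-0.06033944 -0.01647198 -0.03210093 -0.0417671   0.05050555  0.06607973]
```

```bash
python3 - <<'E'
from h import *
im,d=r.get_image("side");cv2.imwrite("pics/side3.png",cv2.resize(im[120:320,200:460,::-1],None,fx=3,fy=3))
o=r.observe();print(o["tcp_pos"],o["time"],o["joint_vel"].round(3))
E
```

```text
[ 0.52769971 -0.00482485  0.17709562] 2.55 [-0.046 -0.015 -0.031 -0.016  0.015  0.021]
```

View pics/side3.png

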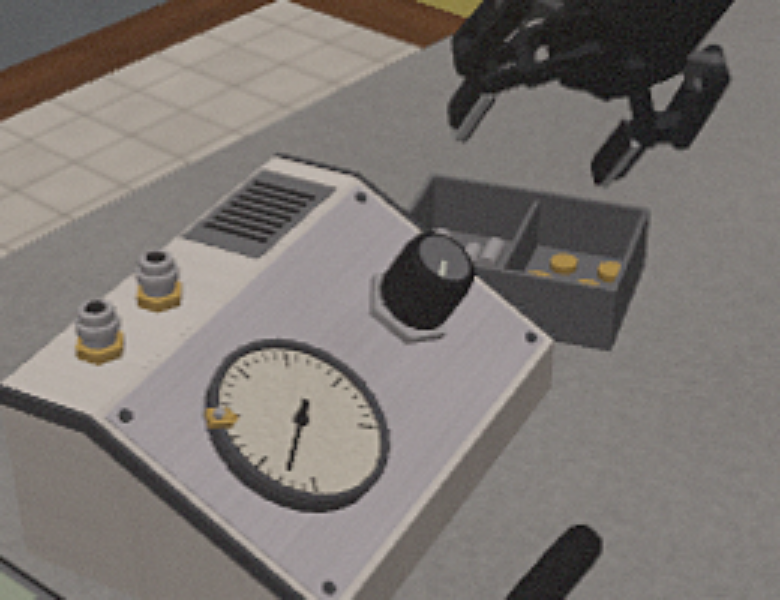

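```bash
python3 - <<'E'
from h import *
im,d=r.get_image("top");cv2.imwrite("pics/top3.png",cv2.resize(im[230:330,290:420,::-1],None,fx=6,fy=6,interpolation=cv2.INTER_CUBIC))
o=r.observe();P=o["tcp_pos"];R=o["orientation"]
for t in ((325,335),(325,345),(330,350)):
    X,e=tri((200+460/3,120+138/3),(220+t[0]/3,150+t[1]/3));print(X,e,R.T@(X-P))
for k in(.013,.02,.03,.04):
  print([((proj("side",P+R[:,0]*s-R[:,2]*k)-(200,120))*3).round() for s in(-.043,.043)],((proj("top",P+R[:,0]*.043-R[:,2]*k)-(220,150))*3).round())
E
```

```text
[0.52976676 0.02112032 0.23209301] 0.0053743368096706426 [ 0.04271961 -0.00222949 -0.04244557]
[0.52569173 0.0225788  0.23394791] 0.0008271856719630561 [ 0.04224744 -0.00544376 -0.04585426]
[0.52442676 0.02092965 0.23365486] 0.003208704252162668 [ 0.04023296 -0.00524539 -0.04640943]
[array([560., 210.]), array([430., 169.])] [322. 314.]
[array([566., 202.]), array([436., 161.])] [324. 319.]
[array([574., 191.]), array([444., 150.])] [327. 326.]
[array([583., 180.]), array([452., 138.])] [330. 334.]
```

View pics/top3.png

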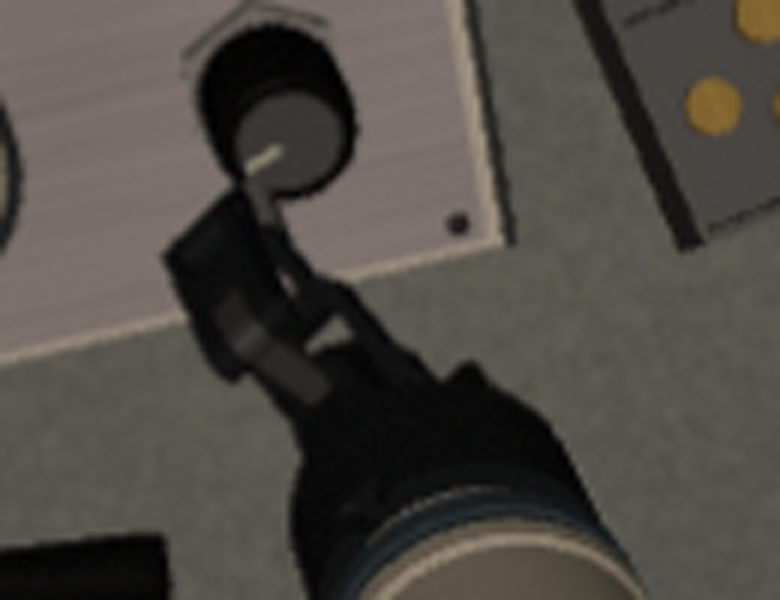

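```bash
python3 - <<'E'
from h import *
im,d=r.get_image("side")
np.save("d.npy",d)
o=r.observe();P=o["tcp_pos"];R=o["orientation"];print(o["time"],P)
sub=[]
for y in range(120,190):
  for x in range(345,450):
    if d[y,x]>0:
      X=px3("side",(x,y),d[y,x]);q=R.T@(X-P)
      if abs(q[0])<.08 and abs(q[1])<.08 and -.14<q[2]<.03: sub.append((*q,x,y))
s=np.array(sub);i=np.argsort(-s[:,2]);print(s[i[:12]].round(3));
for lo in np.arange(-.14,.03,.01):
  m=(s[:,2]>=lo)&(s[:,2]<lo+.01);print(lo.round(3),m.sum(),s[m,0].min() if m.any() else 0,s[m,0].max() if m.any() else 0)
g=[(x,y,(R.T@(px3("side",(x,y),d[y,x])-P)).round(3)) for x,y in((352,164),(353,160),(400,180),(402,176),(357,155))];print(g)
E
```

```text
2.65 [ 0.52809073 -0.00685553  0.17917754]
[[-4.60e-02  7.00e-03 -4.80e-02  3.98e+02  1.74e+02]
 [-4.50e-02 -4.00e-03 -5.00e-02  3.99e+02  1.78e+02]
 [ 4.80e-02 -1.00e-03 -5.00e-02  3.51e+02  1.61e+02]
 [ 4.90e-02 -0.00e+00 -5.10e-02  3.51e+02  1.60e+02]
 [-4.50e-02 -9.00e-03 -5.20e-02  4.00e+02  1.79e+02]
 [-4.40e-02  8.00e-03 -5.20e-02  3.98e+02  1.72e+02]
 [-4.40e-02 -2.00e-03 -5.20e-02  3.99e+02  1.76e+02]
 [-4.70e-02 -8.00e-03 -5.20e-02  4.01e+02  1.79e+02]
 [-4.40e-02  0.00e+00 -5.20e-02  3.99e+02  1.75e+02]
 [ 4.80e-02 -6.00e-03 -5.30e-02  3.52e+02  1.62e+02]
 [ 4.90e-02 -9.00e-03 -5.30e-02  3.52e+02  1.63e+02]
 [-4.50e-02 -7.00e-03 -5.30e-02  4.00e+02  1.78e+02]]
-0.14 367 -0.07155069200566433 0.07016993041713067
-0.13 342 -0.07360481252106349 0.07126538494067695
-0.12 419 -0.07424723926843282 0.07317747977034125
-0.11 349 -0.07553942750230247 0.07398419887307352
-0.1 172 -0.07459858170549144 0.0730347606265054
-0.09 102 -0.05641713904751354 0.05647718426604989
-0.08 127 -0.05775646012652566 0.05652094940706274
-0.07 113 -0.05878146674510711 0.05582798376720241
-0.06 70 -0.055081619356826025 0.054442384644666705
-0.05 3 -0.04579965451479302 0.04826711632847614
-0.04 0 0 0
-0.03 0 0 0
-0.02 0 0 0
-0.01 0 0 0
0.0 0 0 0
0.01 0 0 0
0.02 0 0 0
[(352, 164, array([-0.145,  0.361,  0.251])), (353, 160, array([ 0.049, -0.006, -0.057])), (400, 180, array([-0.238,  0.28 ,  0.186])), (402, 176, array([-0.043, -0.011, -0.061])), (357, 155, array([ 0.048, -0.007, -0.07 ]))]
```

Call:
{"method": "arm_command", "body": {
  "moves": [
    [[0,0,0],[0,0,0]],
    [[0,0,0],[0,0,0]],
    [[0,0,0],[0,0,0]],
    [[0,0,0],[0,0,0]],
    [[0,0,0],[0,0,0]],
    [[0,0,0],[0,0,0]]
  ],
  "fingers": 0
}}

```text
time: 3.4
tcp_pos: [0.5282, -0.0066, 0.1787]
orientation: [[0.561, 0.671, 0.486], [0.718, -0.686, 0.119], [0.413, 0.282, -0.866]]
contact_force: [0.3, -0.2, 0.1]
gripper_width: -0.0003
```

```bash
cat > tips.py <<'E'
from h import *
im,d=r.get_image("side");o=r.observe();P=o["tcp_pos"];R=o["orientation"];print(o["time"],P,o["gripper_width"],o["joint_positions"])
sub=[]
for y in range(120,220):
  for x in range(330,450):
    if d[y,x]>0:
      X=px3("side",(x,y),d[y,x]);q=R.T@(X-P)
      if abs(q[0])<.08 and abs(q[1])<.08 and -.14<q[2]<.03: sub.append((*q,x,y))
s=np.array(sub);i=np.argsort(-s[:,2]);print(s[i[:8]].round(3))
cv2.imwrite("pics/side4.png",cv2.resize(im[120:320,200:460,::-1],None,fx=3,fy=3))
im,d=r.get_image("top");cv2.imwrite("pics/top4.png",cv2.resize(im[150:330,220:460,::-1],None,fx=3,fy=3))
E
python3 tips.py
```

```text
3.45 [ 0.52823214 -0.0065442   0.17876993] -7.828663206111887e-06 [-0.24565354 -0.62512429  1.94179492  0.240887    1.35887489 -1.0798802 ]
[[ 4.00e-03  1.00e-03 -3.70e-02  3.70e+02  1.73e+02]
 [ 5.00e-03 -3.00e-03 -3.80e-02  3.70e+02  1.74e+02]
 [-4.00e-03 -7.00e-03 -3.80e-02  3.75e+02  1.77e+02]
 [-6.00e-03 -7.00e-03 -3.80e-02  3.76e+02  1.77e+02]
 [ 6.00e-03 -7.00e-03 -3.90e-02  3.70e+02  1.75e+02]
 [ 2.00e-03 -8.00e-03 -3.90e-02  3.72e+02  1.76e+02]
 [ 5.00e-03 -4.00e-03 -4.10e-02  3.71e+02  1.73e+02]
 [ 5.00e-03 -6.00e-03 -4.10e-02  3.71e+02  1.74e+02]]
```

View pics/side4.png

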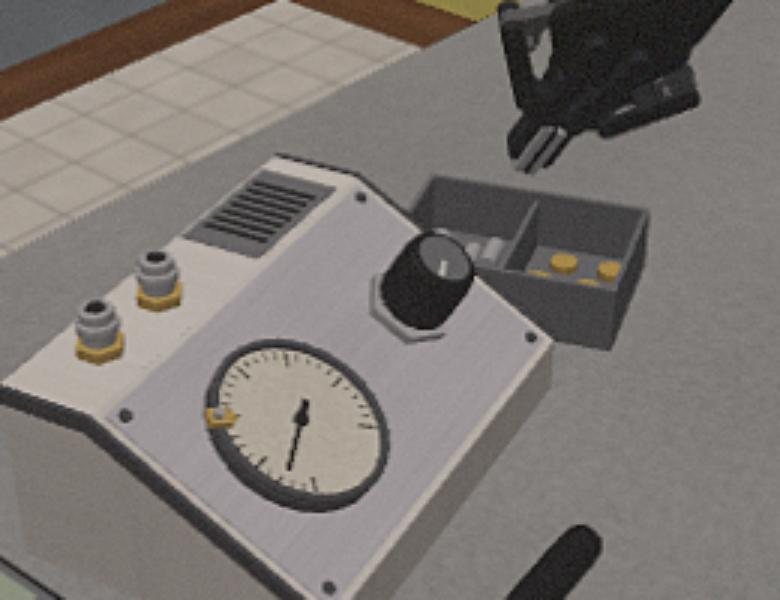

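View pics/top4.png

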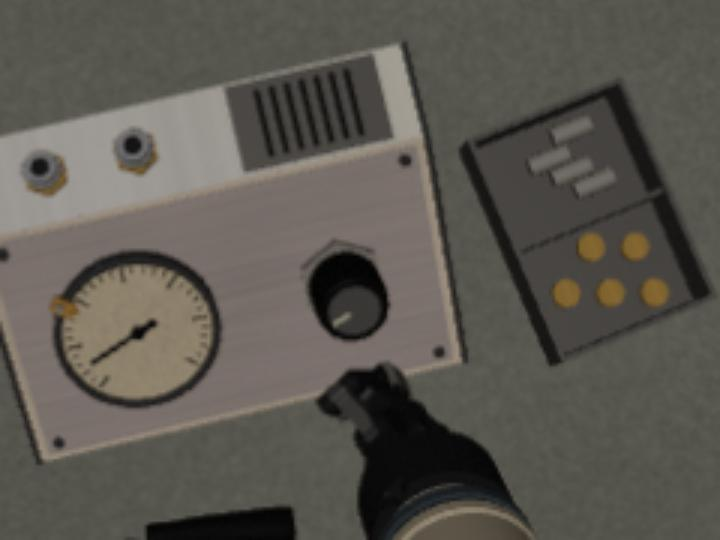

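```bash
python3 - <<'E'
from h import *
print(delta(knobtcp(.045),axR(-.6)))
E
```

```text
t 3.5 w -2.9237699309639315e-05 q [-0.246 -0.625  1.942  0.241  1.359 -1.08 ]
(array([0.    , 0.0001, 0.06  ]), array([-0.0001, -0.    ,  0.    ]))
```

Call:
{"method": "arm_command", "body": {
  "moves": [
    [[0,0,0],[0,0,0]],
    [[0,0,0],[0,0,0]],
    [[0,0,0],[0,0,0]],
    [[0,0,0],[0,0,0]],
    [[0,0,0.015],[0,0,0]],
    [[0,0,0.03],[0,0,0]],
    [[0,0,0.045],[0,0,0]],
    [[0,0,0.06],[0,0,0]],
    [[0,0,0.06],[0,0,0]]
  ],
  "fingers": 1
}}

```text
time: 4.62
tcp_pos: [0.5569, 0.001, 0.1243]
orientation: [[0.562, 0.672, 0.483], [0.718, -0.686, 0.12], [0.411, 0.279, -0.868]]
contact_force: [-0.6, -0.0, 0.7]
gripper_width: 0.0857
```

```bash
python3 tips.py
```

```text
4.675 [0.55714244 0.00081198 0.12566821] 0.08510092641937879 [-0.20790372 -0.53826769  1.9795177   0.23169823  1.23099127 -1.07265707]
[[ 2.20e-02 -1.10e-02  2.40e-02  3.30e+02  2.19e+02]
 [ 2.20e-02 -8.00e-03  2.30e-02  3.30e+02  2.17e+02]
 [ 2.30e-02 -1.10e-02  2.20e-02  3.30e+02  2.18e+02]
 [ 2.10e-02 -1.30e-02  2.20e-02  3.31e+02  2.19e+02]
 [ 2.10e-02 -1.10e-02  2.10e-02  3.31e+02  2.18e+02]
 [ 1.70e-02 -1.30e-02  2.10e-02  3.33e+02  2.19e+02]
 [ 2.30e-02 -7.00e-03  2.10e-02  3.30e+02  2.16e+02]
 [ 2.00e-02 -1.40e-02  2.10e-02  3.32e+02  2.19e+02]]
```

View pics/side4.png

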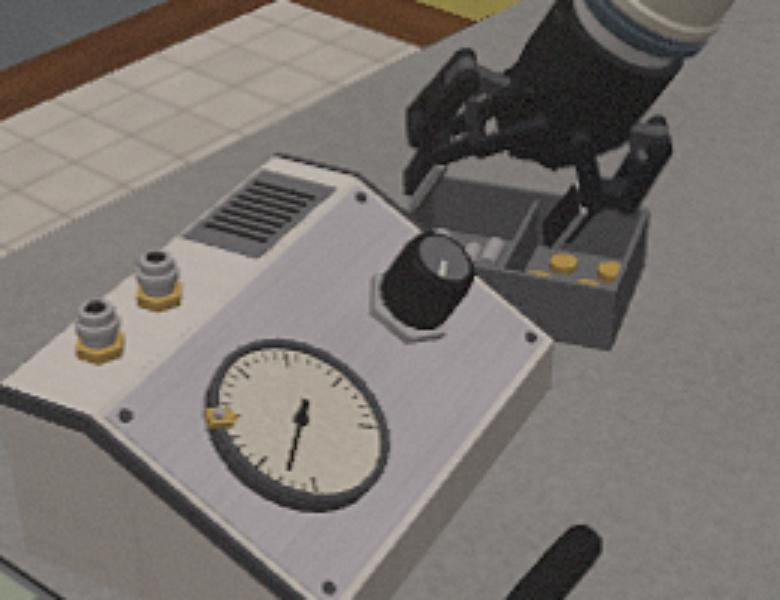

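View pics/top4.png

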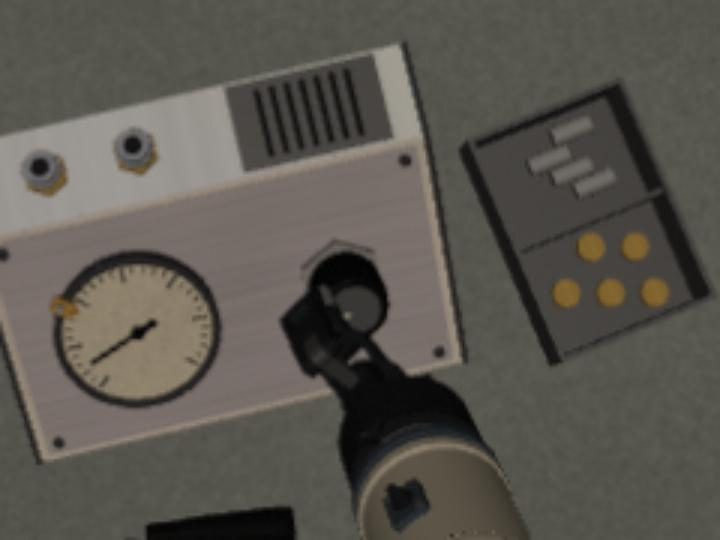

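```bash
cat > tips2.py <<'E'
from h import *
im,d=r.get_image("side");o=r.observe();P=o["tcp_pos"];R=o["orientation"];print(o["time"],P,o["gripper_width"])
s=[]
for y in range(120,240):
  for x in range(325,450):
    if d[y,x]>0:
      X=px3("side",(x,y),d[y,x]);q=R.T@(X-P)
      if abs(q[0])<.06 and abs(q[1])<.03 and -.08<q[2]<.03: s.append((*q,*(PA.T@(X-KG)+[0,0,.036]),x,y))
s=np.array(s)
for sg in(1,-1):
  for a in np.arange(-.06,-.03,.005):
    m=(s[:,0]*sg>.0)&(s[:,2]>a)&(s[:,2]<a+.005)
    if m.any(): print(sg,a.round(3),m.sum(),"tool",s[m,:2].min(0).round(4),s[m,:2].max(0).round(4),"panel",s[m,3:6].mean(0).round(4))
print("tcp panel",PA.T@(P-KG)+[0,0,.036])
E
python3 tips2.py
python3 - <<'E'
from h import *
for h in(.053,.065,.08,.1):print(h,((proj("side",knobtcp(h))-(200,120))*3).round(),((proj("top",knobtcp(h))-(220,150))*3).round())
E
```

```text
4.775 [5.57552502e-01 5.48392621e-04 1.27332045e-01] 0.08500038216604552
1 -0.06 18 tool [ 0.0416 -0.0132] [0.0544 0.0047] panel [0.0369 0.0331 0.1036]
1 -0.055 8 tool [ 0.0428 -0.0102] [ 0.0485 -0.0024] panel [0.0339 0.0322 0.0983]
1 -0.05 2 tool [ 0.0475 -0.005 ] [ 0.0477 -0.0024] panel [0.0375 0.0299 0.0945]
-1 -0.06 22 tool [-0.0545 -0.0116] [-0.0429  0.0125] panel [-0.0387 -0.0237  0.1026]
-1 -0.055 13 tool [-0.048  -0.0112] [-0.0432  0.0119] panel [-0.0374 -0.0238  0.0983]
-1 -0.05 2 tool [-0.045  -0.0025] [-0.0449 -0.0006] panel [-0.0376 -0.0241  0.0951]
tcp panel [ 3.76607027e-04 -1.41256286e-05  4.54036196e-02]
0.053 [444. 258.] [355. 310.]
0.065 [454. 245.] [358. 318.]
0.08 [465. 230.] [363. 329.]
0.1 [481. 208.] [368. 343.]
```

Call:
{"method": "arm_command", "body": {
  "moves": [
    [[0,0,0.012],[0,0,0]],
    [[0,0,0.024],[0,0,0]],
    [[0,0,0.036],[0,0,0]],
    [[0,0,0.048],[0,0,0]],
    [[0,0,0.058],[0,0,0]],
    [[0,0,0.066],[0,0,0]],
    [[0,0,0.066],[0,0,0]]
  ]
}}

```text
time: 5.65
tcp_pos: [0.5892, 0.0085, 0.0687]
orientation: [[0.561, 0.671, 0.484], [0.718, -0.686, 0.119], [0.412, 0.281, -0.867]]
contact_force: [-0.1, -0.1, -0.2]
gripper_width: 0.085
```

```bash
python3 tips2.py; python3 tips.py
```

```text
5.7 [0.58937312 0.00843987 0.06937064] 0.08550518603308312
1 -0.06 42 tool [ 0.0002 -0.0245] [0.0262 0.0127] panel [0.0051 0.0199 0.036 ]
1 -0.055 39 tool [ 0.0006 -0.0255] [0.026  0.0077] panel [0.0043 0.0204 0.0316]
1 -0.05 41 tool [ 0.0017 -0.0239] [0.027 0.008] panel [0.0064 0.0201 0.0266]
1 -0.045 41 tool [ 0.0005 -0.0246] [0.0259 0.0089] panel [0.0056 0.02   0.0213]
1 -0.04 37 tool [ 0.0024 -0.0233] [0.0248 0.0109] panel [0.0045 0.0204 0.0166]
1 -0.035 36 tool [ 0.0003 -0.0234] [0.0265 0.011 ] panel [0.0062 0.0197 0.0115]
-1 -0.06 38 tool [-0.0555 -0.0228] [-0.001   0.0105] panel [-0.032  -0.0102  0.0364]
-1 -0.055 24 tool [-0.0511 -0.0225] [-0.0005  0.0105] panel [-0.0279 -0.0068  0.0313]
-1 -0.05 11 tool [-0.0448 -0.0237] [-0.0001  0.0012] panel [-0.0192  0.0102  0.0267]
-1 -0.045 12 tool [-0.0162 -0.0229] [-0.0011 -0.0142] panel [-0.0183  0.0114  0.0218]
-1 -0.04 13 tool [-0.0191 -0.0219] [-0.     -0.0116] panel [-0.0178  0.0116  0.0163]
-1 -0.035 10 tool [-0.0147 -0.0249] [-0.0017 -0.017 ] panel [-0.0175  0.0139  0.0117]
tcp panel [-0.0002125   0.00010458 -0.0211846 ]
5.75 [0.58952608 0.00837101 0.06990746] 0.08551163568283754 [-0.17304894 -0.41934478  1.99652517  0.22830073  1.08857742 -1.0696389 ]
[[-6.10e-02  4.70e-02 -1.70e-02  3.60e+02  2.14e+02]
 [-5.70e-02  3.20e-02 -1.70e-02  3.59e+02  2.19e+02]
 [-6.10e-02  3.60e-02 -1.70e-02  3.61e+02  2.18e+02]
 [-5.60e-02  4.90e-02 -1.80e-02  3.58e+02  2.12e+02]
 [ 7.00e-03  4.10e-02 -1.80e-02  3.30e+02  2.07e+02]
 [-5.50e-02  4.10e-02 -1.80e-02  3.58e+02  2.15e+02]
 [-5.80e-02  3.20e-02 -1.80e-02  3.60e+02  2.19e+02]
 [-5.90e-02  4.20e-02 -1.80e-02  3.60e+02  2.15e+02]]
```

View pics/side4.png

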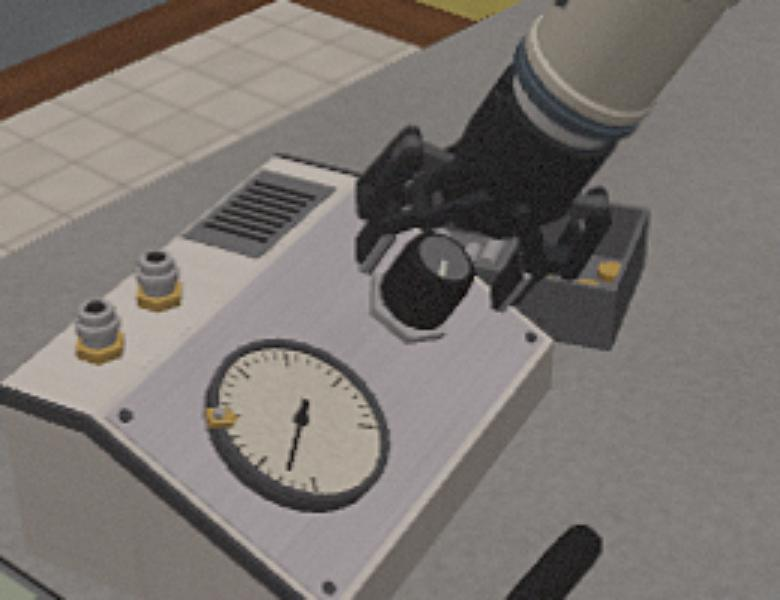

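View pics/top4.png

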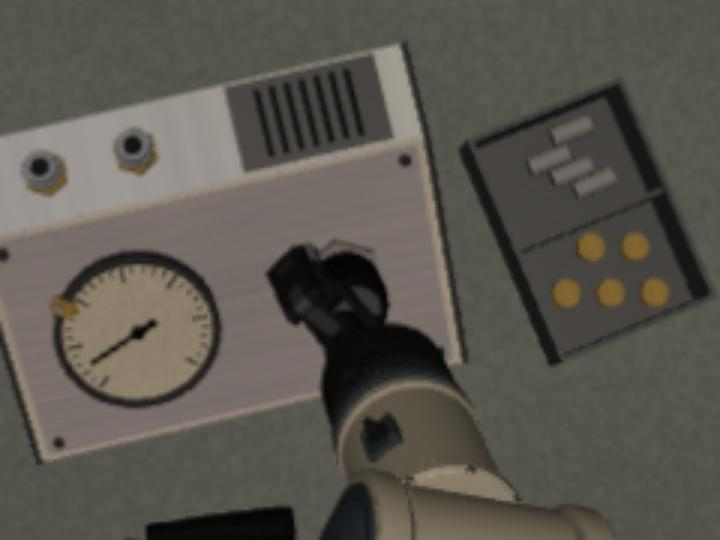

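Call:
{"method": "arm_command", "body": {
  "moves": [
    [[0,0,0],[0,0,0]],
    [[0,0,0],[0,0,0]],
    [[0,0,0],[0,0,0]],
    [[0,0,0],[0,0,0]],
    [[0,0,0],[0,0,0]]
  ],
  "fingers": 0
}}

```text
time: 6.42
tcp_pos: [0.5903, 0.0094, 0.0717]
orientation: [[0.559, 0.671, 0.488], [0.718, -0.686, 0.12], [0.415, 0.283, -0.864]]
contact_force: [-1.8, 4.2, 5.6]
gripper_width: 0.0453
```

Call:
{"method": "arm_command", "body": {
  "moves": [
    [[0,0,-0.003],[0,0,0]],
    [[0,0,-0.006],[0,0,0]],
    [[0,0,-0.009],[0,0,0]],
    [[0,0,-0.012],[0,0,0]],
    [[0,0,-0.013],[0,0,0]],
    [[0,0,-0.013],[0,0,0]]
  ]
}}

```text
time: 7.18
tcp_pos: [0.5842, 0.0078, 0.0822]
orientation: [[0.559, 0.67, 0.489], [0.718, -0.686, 0.12], [0.416, 0.283, -0.864]]
contact_force: [5.4, 5.6, 0.1]
gripper_width: 0.0456
```

```bash
python3 tips.py | head -1; python3 -c "
from h import *
o=r.observe();print(o['contact_force'],PA.T@(o['tcp_pos']-KG)+[0,0,.036])"
```

```text
7.225 [0.58420823 0.00783228 0.08220828] 0.045342721255715715 [-0.17869109 -0.44534901  1.9944312   0.23067226  1.11465052 -1.06985615]
[5.23313138 5.29443455 0.93104579] [ 0.0017165   0.00074216 -0.00750669]
```

View pics/side4.png

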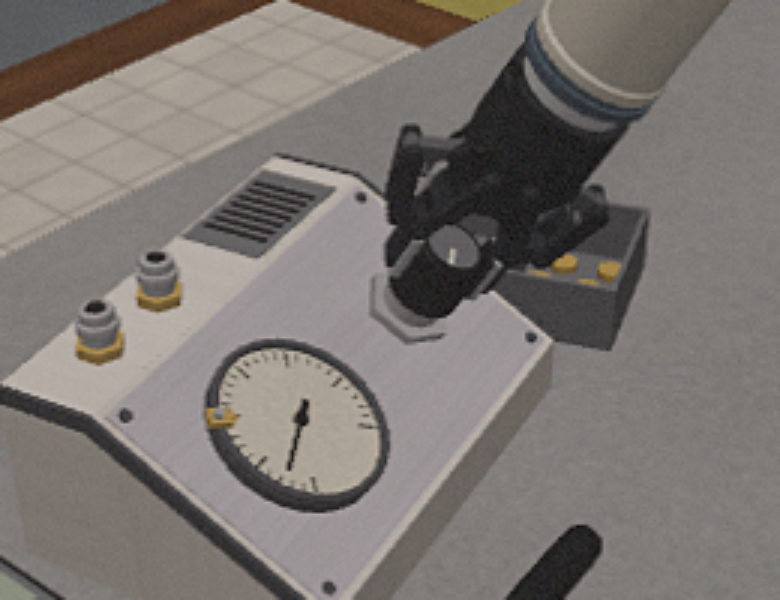

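Call:
{"method": "arm_command", "body": {
  "moves": [
    [[0,0,0],[0,0,0.12]],
    [[0,0,0],[0,0,0.25]],
    [[0,0,0],[0,0,0.38]],
    [[0,0,0],[0,0,0.51]],
    [[0,0,0],[0,0,0.64]],
    [[0,0,0],[0,0,0.77]],
    [[0,0,0],[0,0,0.9]],
    [[0,0,0],[0,0,1.0]],
    [[0,0,0],[0,0,1.05]],
    [[0,0,0],[0,0,1.05]],
    [[0,0,0],[0,0,1.05]]
  ]
}}

```text
time: 8.65
tcp_pos: [0.584, 0.0077, 0.0821]
orientation: [[0.86, -0.151, 0.488], [-0.238, -0.964, 0.12], [0.452, -0.219, -0.865]]
contact_force: [4.6, 5.2, 1.4]
gripper_width: 0.0454
```

```bash
python3 - <<'E'
from h import *
o=r.observe();print(o['time'],o['contact_force'],o['torque'],PA.T@(o['tcp_pos']-KG)+[0,0,.036])
im,d=r.get_image("side");cv2.imwrite("pics/s5.png",cv2.resize(im[165:315,240:410,::-1],None,fx=4,fy=4,interpolation=cv2.INTER_CUBIC))
im,d=r.get_image("top");cv2.imwrite("pics/t5.png",cv2.resize(im[160:310,195:385,::-1],None,fx=4,fy=4,interpolation=cv2.INTER_CUBIC))
E
```

```text
8.65 [4.56669568 5.19766745 1.41765999] [ 0.65325757 -0.44509684  0.17736776] [ 0.00147926  0.00065025 -0.00752036]
```

View pics/s5.png

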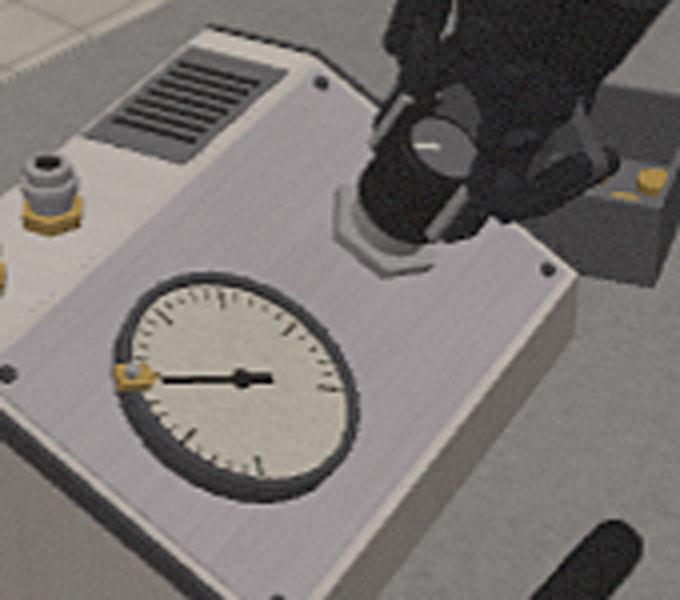

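View pics/t5.png

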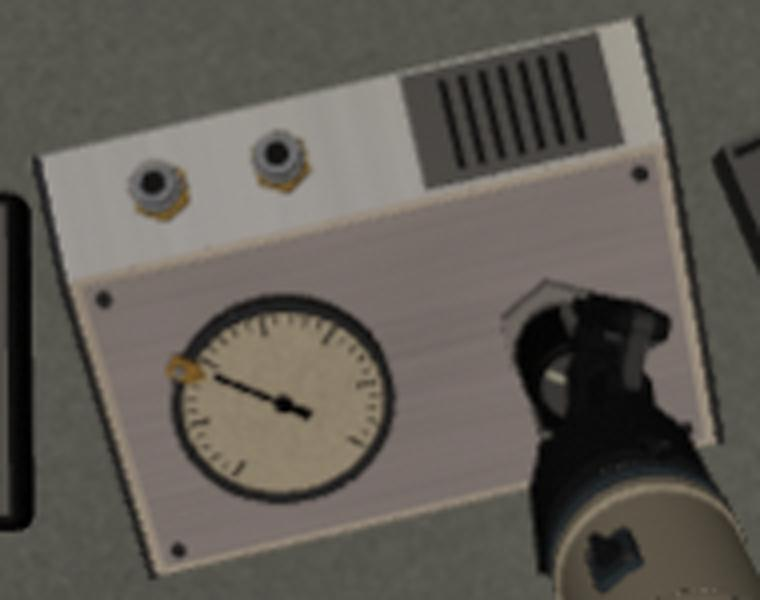

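```bash
cat >> fit.py <<'E'
print("-----")
S5=lambda x,y:(240+x/4-.375,165+y/4-.375)
print("needle",ang("side",S5(163,380),.0135,p[5:7]),ang("top",T(216,376),.0135,p[7:9]))
for w in(.0135,.0145,.016):print("mark",w,ang("side",S5(157,378),w,p[5:7]),ang("top",T(203,373),w,p[7:9]))
# expected pixels of mark tip for w
for w in (.0125,.0145,.0165):
  for th in (1.40,1.45,1.5,1.55):
    a=th-2.3562;X=W(p,pan(.042*np.cos(a),.062-.042*np.sin(a),w));s=proj("side",X)+p[5:7];t=proj("top",X)+p[7:9]
    print(w,th,((s-(240,165)+.375)*4).round(1),((t-(195,160)+.375)*4).round(1))
E
python3 fit.py | sed -n '/-----/,$p'
```

```text
-----
needle (np.float64(1.4536145821718047), np.float64(0.038532570534202344)) (np.float64(1.487288171400007), np.float64(0.03747985507864703))
mark 0.0135 (np.float64(1.4794703088674257), np.float64(0.04101853910637598)) (np.float64(1.4583270068297685), np.float64(0.04392185733129844))
mark 0.0145 (np.float64(1.4636664253695484), np.float64(0.04162807567848891)) (np.float64(1.4677898504046336), np.float64(0.04412706653968796))
mark 0.016 (np.float64(1.440818783014695), np.float64(0.04256117235044972)) (np.float64(1.481818174841507), np.float64(0.04444220298596547))
0.0125 1.4 [156.3 386.1] [204.6 377.8]
0.0125 1.45 [154.8 381.8] [206.3 374.2]
0.0125 1.5 [153.5 377.6] [208.1 370.6]
0.0125 1.55 [152.4 373.4] [210.2 367.2]
0.0145 1.4 [158.1 383.4] [204.7 379.5]
0.0145 1.45 [156.6 379.2] [206.3 375.9]
0.0145 1.5 [155.3 374.9] [208.2 372.4]
0.0145 1.55 [154.2 370.7] [210.2 368.9]
0.0165 1.4 [159.9 380.8] [204.7 381.3]
0.0165 1.45 [158.4 376.5] [206.4 377.6]
0.0165 1.5 [157.1 372.2] [208.2 374.1]
0.0165 1.55 [156. 368.] [210.3 370.6]
```

Call:
{"method": "arm_command", "body": {
  "moves": [
    [[0,0,0.003],[0,0,0]],
    [[0,0,0.006],[0,0,0]],
    [[0,0,0.009],[0,0,0]],
    [[0,0,0.012],[0,0,0]],
    [[0,0,0.0135],[0,0,0]],
    [[0,0,0.0135],[0,0,0]]
  ]
}}

```text
time: 9.5
tcp_pos: [0.5901, 0.0093, 0.0715]
orientation: [[0.86, -0.151, 0.487], [-0.237, -0.964, 0.12], [0.452, -0.219, -0.865]]
contact_force: [-5.9, 4.8, 9.3]
gripper_width: 0.0451
```

```bash
cat > look.py <<'E'
from h import *
o=r.observe();print(o['time'],o['contact_force'],o['torque'],PA.T@(o['tcp_pos']-KG)+[0,0,.036])
im,d=r.get_image("side");cv2.imwrite("pics/s5.png",cv2.resize(im[165:315,240:410,::-1],None,fx=4,fy=4,interpolation=cv2.INTER_CUBIC))
im,d=r.get_image("top");cv2.imwrite("pics/t5.png",cv2.resize(im[160:310,195:385,::-1],None,fx=4,fy=4,interpolation=cv2.INTER_CUBIC))
E
python3 look.py
```

```text
9.5 [-5.85862813  4.82832222  9.30031036] [0.63401688 0.59591765 0.37401392] [ 0.00164182  0.00072678 -0.01984949]
```

View pics/s5.png

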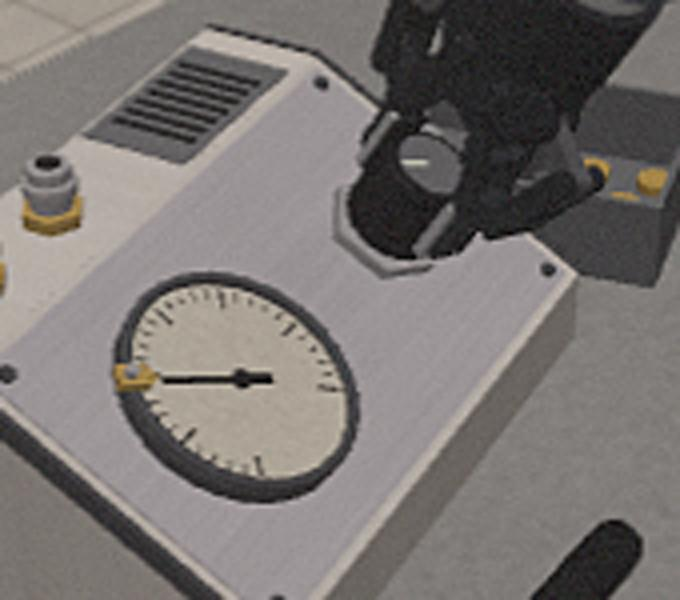

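Call:
{"method": "arm_command", "body": {
  "moves": [
    [[0,0,0],[0,0,0]],
    [[0,0,0],[0,0,0]],
    [[0,0,0],[0,0,0]],
    [[0,0,0],[0,0,0]],
    [[0,0,0],[0,0,0]],
    [[0,0,-0.015],[0,0,0]],
    [[0,0,-0.03],[0,0,0]],
    [[0,0,-0.05],[0,0,0]],
    [[0,0,-0.075],[0,0,0]],
    [[0,0,-0.1],[0,0,0]],
    [[0,0,-0.12],[0,0,0]],
    [[0,0,-0.12],[0,0,0]]
  ],
  "fingers": 1
}}

```text
time: 11.1
tcp_pos: [0.5319, -0.0063, 0.1769]
orientation: [[0.858, -0.152, 0.491], [-0.238, -0.964, 0.117], [0.455, -0.217, -0.863]]
contact_force: [0.1, -0.4, -0.4]
gripper_width: 0.0852
```

```bash
python3 look.py
```

```text
11.1 [ 0.14922476 -0.3639959  -0.38764546] [-0.06887355  0.25779241 -0.01039952] [ 0.00215595 -0.00060313  0.10164217]
```

View pics/s5.png

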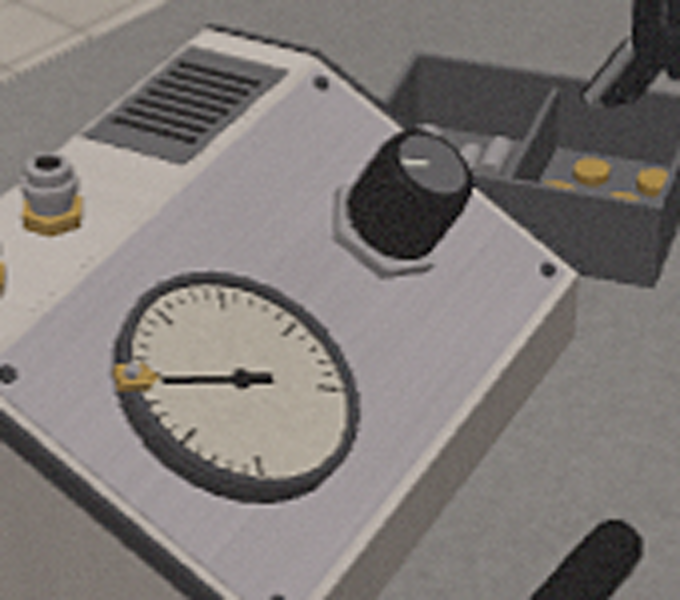

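View pics/t5.png

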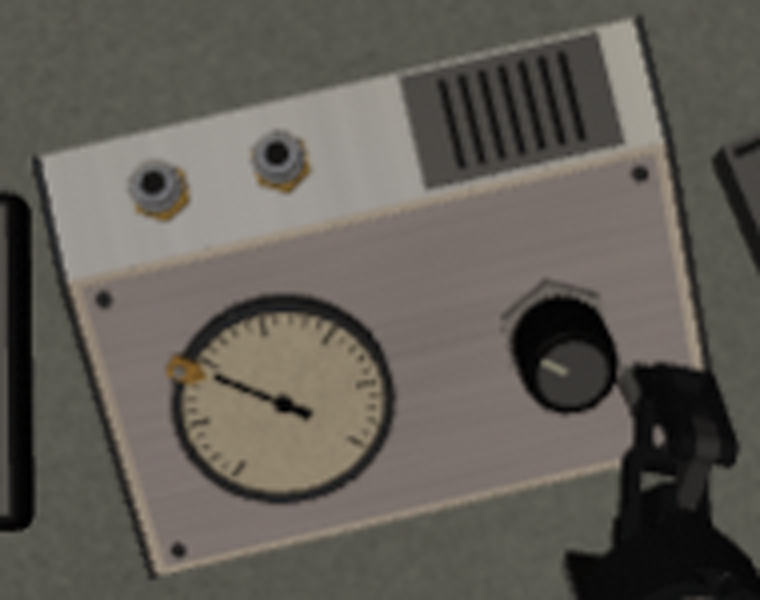

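Both pictures show the needle on the mark. In the side crop the needle tip is at (163,380) and the mark at (157,378). The knob is back at its home place, with its end at about (435,162), as at the start. The gripper is clear of everything.

```bash
python3 -c "
from plant import r
print(r.sign_off())"
```

```text
the job is handed in; nothing more can be done
None
```

I pulled the knob out about 12 mm, turned it 1.05 rad clockwise and pushed it about 12 mm back in. I then let go, withdrew the gripper about 120 mm along the knob's axis, and handed the job in at about 11 s.

**Last checks:**
- **Needle and mark:** with the knob out, the needle measured 1.45 (side camera) and 1.49 rad (top camera), against about 1.465 rad for the mark. Both views after release show the needle and the mark unchanged.
- **Knob:** its end is back at the starting pixel position in both views, so it looks fully in.
- **Contact:** the measured force is about 0.5 N or less, which is noise level with the gripper clear.
- **Bystanders:** the pictures showed no movement of the tray, meter or screwdriver, but I did not measure their positions at the end.

**One disagreement:** the cameras put the fingertips about 36 mm farther back along the tool than the reported TCP. I trusted the pictures and went that much deeper for the grasp. The travel and the grip on the knob then came out as expected.

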